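# Lock a sample capsule inside its sprung twist-fit pot

### The arm

A 6-joint arm with a two-finger parallel gripper is mounted at the origin on the work surface. World frame = base frame: x ahead of the robot, y to its left, z up, the work surface at z = 0. Lengths are in m, angles in rad, forces in N, time in s.
With the tool pointing down it reaches from about 0.35 to 0.975 m from the base axis. Payload 17.4 kg.
Tool frame: the origin (TCP) lies at the very end of the fingers, on their centre line; the grasp point (between the pads) lies 19 mm behind it; z points along the fingers, y is the direction in which the jaws open and shut (so a half turn about z gives the same grasp; the last joint's range is limited). The gripper opens to 85 mm and grips with 20 to 120 N. Pads are 22 mm wide; open, the fingers measure 114 mm over their backs; the gripper's body (76 mm by 85 mm) begins 54 mm behind the grasp point. The pads swing forward as they close: fully open they stand 13 mm farther back than shut.
Start: joints at [-1.331, 0.116, 1.442, -0, 1.584, -0.038], TCP at [0.185, -0.649, 0.231] pointing down, gripper open.
Joint ranges: [-2.83, 2.83], [-0.83, 2.19], [0.07, 2.5], [-1.14, 4.28], [0.01, 3], [-2.97, 2.97]. Speed limits (rad/s): [1.89, 1.89, 2.22, 3.14, 3.14, 3.14].

### API

Orientations are given as a rotation vector (axis times angle).
In Python, from workcell import bot, eyes gives the robot as it stands.
- The arm moves only by the shell command python3 -m jog 'ROWS' [FORCE]. ROWS is JSON, a list of rows, each a list of 7 numbers: the turn, a rotation vector about the tool's x, y, z in rad, then the shift along the tool's x, y, z in m, then the closure in counts, from 0 (fully open) to 255 (shut). A call has 1 to 12 rows; each row is the pose to reach, as a shift and turn from the pose measured when the call began, along the tool's axes at that moment; what a row does not reach only later rows make up. A row lasts 1/12 s, in which the tool goes at most 41.7 mm and 7.16 degrees, less where a joint would pass 70% of its speed; a pose out of reach is approached as far as the arm can. A call with a gripper value outside its range is refused whole. The fingers move at their own pace and stop on an object; FORCE is the grip in N (left out, the last holds). Time passes only in rows, so rows that repeat a pose let the fingers close. It gives the time, the measured TCP pose, the force and the opening at its end, in the units of the state.
- bot.state(): the state, without advancing time (a new reading comes with each control period).
- eyes.snapshot(name): name is "side" or "top"; returns the picture (400x640x3 uint8, red, green, blue); there is no depth.
- eyes.camera_info(name): a dict with "mtx" (3x3 intrinsics, pixels), "rvec" (rotation vector, rad) and "tvec" (3), from world to camera coordinates, as OpenCV has them. Camera axes: x right, y down, z forward; pixel columns grow to the right and rows downward; lengths in m; the calibration is good to about 2 mm. A picture is of the moment at which its call begins. camera_info takes no time and is no camera call.
- bot.sign_off(): hands the job in, once; it reports no verdict.
The state is a dict: "t": time; "q": joint angles; "joint_velocities": joint speeds; "tau": joint torques, N m; "ee_pos": TCP position; "ee_rot": TCP orientation; "force": force on the tool from outside, world axes, zero at the start; "wrist_torque": the same for the moment, N m; "finger_gap": finger opening in m.
Only numpy, scipy, OpenCV 4.12 (cv2) and the standard library are available. Lean on these libraries where they do the work, as an engineer would, in place of code of your own. Each camera call takes 0.05 s, during which the arm holds its last target.

### The job

Pack the brass sample capsule away for storage: stand it in the cup of the fixed pot base, then put the blue cover over it, line its lugs up with the gaps in the orange collar, press it down against the spring and twist it clockwise so that it stays locked down by itself when you let go. Keep the capsule upright all the while and leave everything else on the bench where it is.

Things in the scene. Friction and masses are not known exactly. Their poses are not given: they have to be found in the camera images.
- capsule_mid (a point): Sample capsule, the inner shell: upright closed brass cylinder with a dark seam, 37 mm diameter, 95 mm tall, 0.17 to 0.28 kg, loose on the bench. This point is its centre, 47.5 mm above its underside; z is its long axis, up. In the pot only its upper 60 mm stand clear of the neck, so hold it in its upper third.
- cover_mid (a point): Cover, the outer shell: hollow stepped cap, open below, standing loose on the bench, 96 mm tall, about 0.25 kg. From its lower rim: blue skirt 82 mm diameter to 34 mm, blue tube 52 mm diameter to 78 mm, solid smooth black grip cap 56 mm diameter to 96 mm (hold it there, any yaw). Point: on its axis, 48 mm above the lower rim; z up.
- cover_lugs (a point): Inside of the cover. Point: on its axis, 5 mm above the lower rim, level with three steel lugs, each 30 degrees wide, 2 to 8 mm above the lower rim, reaching in to 61 mm diameter, at +x of this frame and 120 and 240 degrees from it (white marks outside). Skirt bore 75 mm diameter, 30 mm deep; then bore 48 mm up to the ceiling, 78 mm above the rim.
- pot_axis (a point): Pot base, fixed to the bench: grey foot 110 mm diameter, 12 mm high, with an upright aluminium cup. Point: on the cup's axis at bench height, z up. Cup bore 45 mm diameter, outside 58 mm; its neck tapers to 52 mm at the mouth, 64 mm above the bench. Cup and foot are round, so this frame's yaw means nothing.
- pot_floor (a joint): Sprung floor inside the cup, in m: 0 is up (30 mm above the bench, where it holds the capsule with its top at 125 mm), growing to 0.014 as it is pushed down. The spring begins at 4 N and adds 0.7 N per mm.
- pot_collar (a point): Orange collar clamped round the cup, 46 to 52 mm above the bench, 70 mm outside diameter. Point: its centre, 49 mm above the bench. Three rim segments of 68 degrees, three gaps of 52 degrees, 120 degrees apart. It is clamped at a new unknown angle each time, NOT given by this frame: see the gaps from above or feel for them by turning the cover.
- pot_entry (a point): Point on the pot's axis, 50 mm above the bench: the cover's lower rim is here when its lugs stand on top of the collar. Over the gaps it goes on down, meets the capsule at 47 mm and rests of itself there or up to 3 mm lower, lugs caught in the gaps: there it can be let go and regrasped. Further down it must be pushed, with 6 to 10 N.
- pot_lock (a point): Point on the pot's axis, 38 mm above the bench: the cover's lower rim when locked. Push it to 34 to 37 mm (34: it lands on the neck), turn clockwise from above (the other way is blocked): lugs are wholly under the collar 41 degrees past mid-gap, stops at 65. Let go: the spring lifts it to 38 mm and it stays; unlocked it rises to 44 to 47 mm.
- driver: Bystander: red-handled screwdriver, 170 mm, lying between the work places, along about x. Origin under its middle. Leave it.
- strip: Bystander: bare aluminium strip 150 x 26 x 4 mm lying along about x between the work places. Origin under its centre. Leave it.
- jar: Bystander: amber jar with a white lid, 56 mm diameter, 85 mm tall, at the back. Origin at its underside. Leave it.
- vial: Bystander: white vial with a blue cap, 30 mm diameter, 80 mm tall, at the back. Origin at its underside. Leave it.
- weight: Bystander: steel balance weight with a knob, 48 mm diameter, 64 mm tall, at the back. Origin at its underside. Leave it.
- counter_tube: Bystander: upright black counter tube on a steel foot, 44 mm diameter, 115 mm tall, at the back. Origin at its underside. Leave it.
Mind the look-alikes: they are no part of the job. Of the things that look like the part that bears cover_mid, the larger one is meant.

How it is judged:
By the outcome, as a careful person would: the job done as asked, in the order asked, and still so for the second after the job is handed in, with the robot touching nothing.
It also fails if it takes over 72 s, if anything falls off the work surface, if the arm or the gripper's body presses on something with over 40 N, if the wrist force passes 120 N, or if a joint passes its speed limit or range.

## Working session

There is one attempt and no reset: what is moved stays moved. The work goes in short steps, Python scripts to look and compute and a shell command to move; the robot and the scene stay as the last step left them, time stands still between calls to the robot, and variables do not carry over. Pictures are saved under pics/ and viewed, and the job is handed in when it is done.

```bash
mkdir -p pics; ls
python3 - <<'E'
from workcell import bot, eyes
import cv2
print(bot.state())
for n in("side","top"):
    cv2.imwrite(f"pics/{n}0.png",eyes.snapshot(n)[:,:,::-1]); print(eyes.camera_info(n))
E
```

```text
pics
{'t': 0.0, 'q': array([-1.33081589e+00,  1.16478164e-01,  1.44227435e+00, -2.14901196e-07,
        1.58403072e+00, -3.78131977e-02]), 'joint_velocities': array([-0.00067458,  0.00166557,  0.00060138,  0.0004369 ,  0.0009463 ,
       -0.00029324]), 'tau': array([-4.05323926e-04, -7.31986284e+01, -6.32492924e+01,  1.92413501e-05,
        6.32865209e-03,  2.93175515e-05]), 'ee_pos': array([ 0.18504268, -0.64892946,  0.23056182]), 'ee_rot': array([-3.11016395e+00, -4.34791522e-01,  1.88985044e-04]), 'force': array([0.05964915, 0.14059204, 0.06804993]), 'wrist_torque': array([0.01439833, 0.02972381, 0.02567412]), 'finger_gap': 0.08579754091112629}
{'mtx': array([[418.42784705,   0.        , 322.09515041],
       [  0.        , 418.42784705, 204.44135511],
       [  0.        ,   0.        ,   1.        ]]), 'rvec': array([ 0.5345076 , -2.67452539,  1.17670456]), 'tvec': array([0.50153388, 0.18994472, 0.71695185])}
{'mtx': array([[477.4290339 ,   0.        , 315.42045841],
       [  0.        , 477.4290339 , 197.67854115],
       [  0.        ,   0.        ,   1.        ]]), 'rvec': array([ 2.18553005, -2.21457172,  0.04979811]), 'tvec': array([0.01502495, 0.52675721, 1.12437313])}
```

View pics/side0.png

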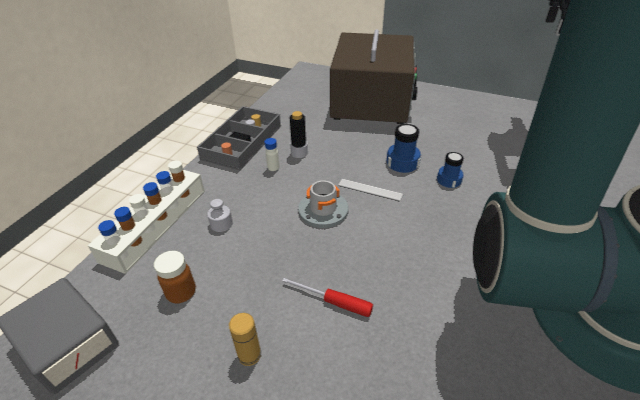

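View pics/top0.png

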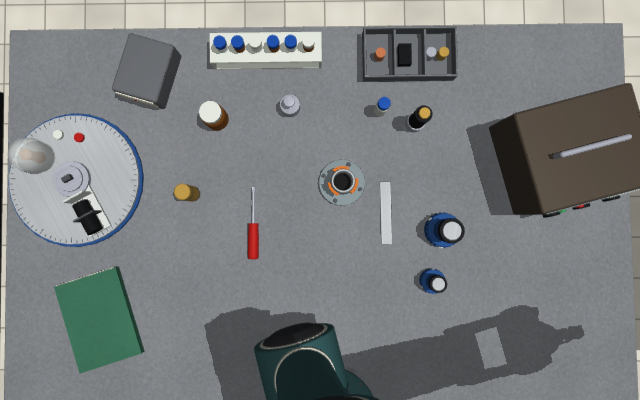

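Capsule candidate: brass cylinder at top (185,192), side (245,338); it is the only brass cylinder, and the amber jar (213,115) has a white lid. Covers: the larger at top (444,230), side (404,148), and the smaller look-alike at top (433,281), side (451,168). The larger one is meant. I'll confirm in crops.

Run:
```python
import cv2, numpy as np
t=cv2.imread("pics/top0.png"); s=cv2.imread("pics/side0.png")
def c(im,x,y,w,h,k): return cv2.resize(im[y:y+h,x:x+w],None,fx=k,fy=k,interpolation=cv2.INTER_CUBIC)
cv2.imwrite("pics/a.png",np.hstack([c(t,410,200,65,100,6),c(s,375,110,65,100,6)]))
cv2.imwrite("pics/b.png",np.hstack([c(t,312,150,60,60,6),c(s,290,170,70,60,6)]))
cv2.imwrite("pics/c.png",np.hstack([c(t,160,165,60,60,6),c(s,215,305,60,60,6)]))
```

```text
(no output)
```

View pics/a.png

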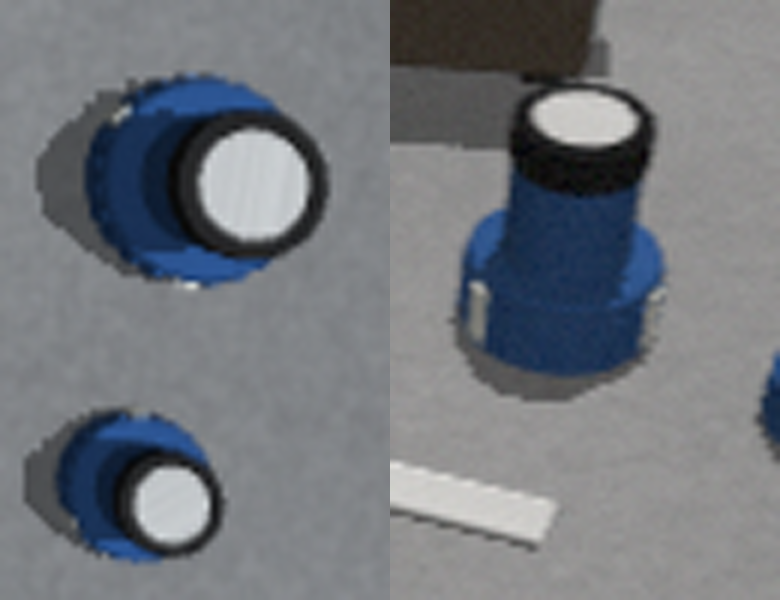

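View pics/b.png

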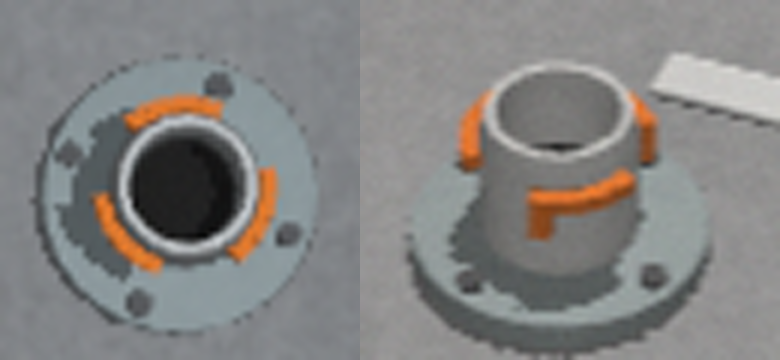

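View pics/c.png

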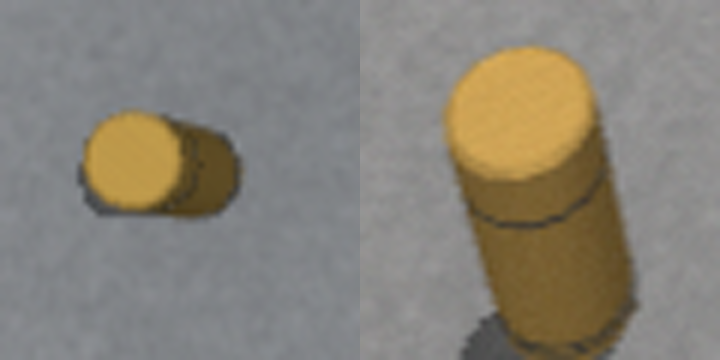

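The crops confirm the larger blue cover (skirt with white marks), the brass capsule with its dark seam, and the pot with three orange segments and visible gaps. Next I'll triangulate, and fit the collar angle.

```bash
cat > h.py <<'E'
import numpy as np, cv2
from workcell import bot, eyes
CI={n:eyes.camera_info(n) for n in("side","top")}
def proj(n,P):
    c=CI[n]; return cv2.projectPoints(np.atleast_2d(np.array(P,float)),c['rvec'],c['tvec'],c['mtx'],None)[0][:,0]
def onz(n,uv,z):
    c=CI[n];R=cv2.Rodrigues(c['rvec'])[0];o=-R.T@c['tvec']
    d=R.T@np.linalg.inv(c['mtx'])@np.array([*uv,1.]); return o+d*(z-o[2])/d[2]
def tri(a,b):
    P=[CI[n]['mtx']@np.c_[cv2.Rodrigues(CI[n]['rvec'])[0],CI[n]['tvec']] for n in("top","side")]
    X=cv2.triangulatePoints(P[0],P[1],np.array(a,float),np.array(b,float));return (X[:3]/X[3]).ravel()
E
python3 - <<'E'
from h import *
np.set_printoptions(precision=4,suppress=True)
for nm,a,b,z in [("caps",(182,191.2),(241.4,323.4),.095),("cover",(452,230.3),(407.1,129.3),.096),("pot",(342.7,180.3),(322.7,187.9),.064)]:
    print(nm,onz("top",a,z)[:2],onz("side",b,z)[:2],tri(a,b))
    globals()[nm]=(onz("top",a,z)[:2]+onz("side",b,z)[:2])/2
# collar: orange mask
for n in("top","side"):
    im=cv2.imread(f"pics/{n}0.png").astype(int);B,G,R=im[...,0],im[...,1],im[...,2]
    m=(R>150)&(R-B>90)&(R-G>50)
    u=proj(n,[*pot,.05])[0]; yy,xx=np.nonzero(m); k=np.hypot(xx-u[0],yy-u[1])<35
    pts=np.c_[xx,yy][k]
    c0=onz(n,(342.7,180.3) if n=="top" else (322.7,187.9),.064)
    ang=[];rad=[]
    for p in pts:
        w=onz(n,p,.052)-c0; ang.append(np.degrees(np.arctan2(w[1],w[0])));rad.append(np.hypot(*w[:2]))
    ang=np.array(ang);rad=np.array(rad)
    ok=(rad>.028)&(rad<.0365)
    h=np.histogram(ang[ok]%120,bins=24,range=(0,120))[0]
    print(n,h,"segcentre",np.degrees(np.angle(np.exp(3j*np.radians(ang[ok])).mean()))/3, sorted(np.round(ang[ok])[::6]))
# marks
cc=cover
for n,ps in (("top",[(410+122/6-.4,200+112/6-.4),(410+190/6-.4,200+286/6-.4)]),("side",[(375+(478-390)/6-.4,110+285/6-.4),(375+(657-390)/6-.4,110+288/6-.4)])):
    c0=onz(n,(452,230.3) if n=="top" else (407.1,129.3),.096)
    for p in ps:
        w=onz(n,p,.032)-c0; print(n,np.degrees(np.arctan2(w[1],w[0])),np.hypot(*w[:2]))
E
```

```text
caps [0.5414 0.3022] [0.5414 0.3047] [0.5421 0.3032 0.0922]
cover [ 0.4476 -0.2908] [ 0.4494 -0.29  ] [ 0.4484 -0.2906  0.0958]
pot [ 0.5633 -0.0544] [ 0.5651 -0.054 ] [ 0.564  -0.0541  0.0642]
top [12  9 11 11 11 10  9  9  4  0  0  0  0  0  0  0  0  0  1  9  8 10 10 10] segcentre 8.914683271895832 [np.float64(-135.0), np.float64(-126.0), np.float64(-96.0), np.float64(-92.0), np.float64(-83.0), np.float64(-16.0), np.float64(-11.0), np.float64(-8.0), np.float64(9.0), np.float64(12.0), np.float64(18.0), np.float64(35.0), np.float64(37.0), np.float64(102.0), np.float64(106.0), np.float64(111.0), np.float64(116.0), np.float64(120.0), np.float64(123.0), np.float64(143.0), np.float64(143.0), np.float64(145.0), np.float64(157.0)]
side [7 6 5 4 7 6 6 7 3 0 0 0 0 0 0 0 0 0 1 6 5 6 6 4] segcentre 9.283201002443569 [np.float64(-143.0), np.float64(-137.0), np.float64(-14.0), np.float64(-3.0), np.float64(21.0), np.float64(32.0), np.float64(44.0), np.float64(107.0), np.float64(114.0), np.float64(127.0), np.float64(130.0), np.float64(135.0), np.float64(144.0), np.float64(150.0)]
top 50.349348845050166 0.04211467494029339
top 169.3927941567652 0.041573263215644675
side 52.251143473416725 0.0437721711062107
side 166.2211697391372 0.04127238566107841
```

Results:
- **Capsule:** (0.541, 0.3035).
- **Cover:** (0.4485, -0.290), lugs at about 49.5° mod 120.
- **Pot:** (0.564, -0.054), gap middle at about 69° mod 120. The cover therefore needs +20°.

I'll move over the capsule first.

```bash
cat >> h.py <<'E'
from scipy.spatial.transform import Rotation as Ro
def go(x,y,z):
    s=bot.state();R=Ro.from_rotvec(s['ee_rot']);p=s['ee_pos']
    d=R.inv().apply(np.array([x,y,z])-p); xa=R.apply([1,0,0]);za=R.apply([0,0,1])
    print("t %.2f"%s['t'],"p",np.round(p,4),"yawx %.2f"%np.degrees(np.arctan2(xa[1],xa[0])),"z",np.round(za,4),"gap %.4f"%s['finger_gap'],"F",np.round(s['force'],1),"T",np.round(s['wrist_torque'],2),"q6 %.2f"%s['q'][5])
    print("shift",np.round(d,4))
E
python3 -c "
from h import *
go(.5414,.3035,.2)"
```

```text
t 0.10 p [ 0.185  -0.649   0.2306] yawx 15.92 z [-3.e-04  1.e-03 -1.e+00] gap 0.0852 F [ 0.5 -0.7  0.3] T [-0.   -0.    0.05] q6 -0.04
shift [ 0.6039 -0.8182  0.0315]
```

```bash
python3 -m jog '[[0,0,0,0.604,-0.818,0.031,0],[0,0,0,0.604,-0.818,0.031,0],[0,0,0,0.604,-0.818,0.031,0],[0,0,0,0.604,-0.818,0.031,0],[0,0,0,0.604,-0.818,0.031,0],[0,0,0,0.604,-0.818,0.031,0],[0,0,0,0.604,-0.818,0.031,0],[0,0,0,0.604,-0.818,0.031,0],[0,0,0,0.604,-0.818,0.031,0],[0,0,0,0.604,-0.818,0.031,0],[0,0,0,0.604,-0.818,0.031,0],[0,0,0,0.604,-0.818,0.031,0]]' 30; python3 -c "
from h import *
go(.5414,.3035,.2)"
```

```text
t: 1.1
ee_pos: [0.3602, -0.1791, 0.2161]
ee_rot: [-3.111, -0.434, -0.0]
force: [1.1, -0.7, -0.5]
finger_gap: 0.0857
t 1.10 p [ 0.3602 -0.1791  0.2161] yawx 15.89 z [ 2.e-04  8.e-04 -1.e+00] gap 0.0857 F [ 1.1 -0.7 -0.5] T [ 0.02 -0.11  0.03] q6 0.77
shift [ 0.3064 -0.4146  0.0165]
```

```bash
python3 -m jog '[[0,0,0,0.306,-0.415,0.016,0],[0,0,0,0.306,-0.415,0.016,0],[0,0,0,0.306,-0.415,0.016,0],[0,0,0,0.306,-0.415,0.016,0],[0,0,0,0.306,-0.415,0.016,0],[0,0,0,0.306,-0.415,0.016,0],[0,0,0,0.306,-0.415,0.016,0],[0,0,0,0.306,-0.415,0.016,0],[0,0,0,0.306,-0.415,0.016,0],[0,0,0,0.306,-0.415,0.016,0],[0,0,0,0.306,-0.415,0.016,0],[0,0,0,0.306,-0.415,0.016,0]]' 30; python3 -c "
from h import *
go(.5414,.3035,.2)"
```

```text
t: 2.1
ee_pos: [0.5349, 0.2895, 0.2005]
ee_rot: [-3.111, -0.435, 0.0]
force: [-0.3, -0.8, 0.8]
finger_gap: 0.0855
t 2.10 p [0.5349 0.2895 0.2005] yawx 15.91 z [-1.e-04  6.e-04 -1.e+00] gap 0.0855 F [-0.3 -0.8  0.8] T [-0.03 -0.03  0.05] q6 1.75
shift [ 0.0101 -0.0117  0.0005]
```

```bash
python3 -m jog '[[0,0,0,0.010,-0.012,0.02,0],[0,0,0,0.010,-0.012,0.05,0],[0,0,0,0.010,-0.012,0.085,0],[0,0,0,0.010,-0.012,0.115,0],[0,0,0,0.010,-0.012,0.135,0],[0,0,0,0.010,-0.012,0.1435,0],[0,0,0,0.010,-0.012,0.1435,0],[0,0,0,0.010,-0.012,0.1435,0],[0,0,0,0.010,-0.012,0.1435,0]]' 30
python3 - <<'E'
from h import *
go(.5414,.3035,.057)
for n in("side","top"):
    im=eyes.snapshot(n)[:,:,::-1]; cv2.imwrite(f"pics/{n}1.png",im)
    x,y=(int(v) for v in proj(n,[.5414,.3035,.095])[0])
    y0=max(0,y-65);x0=max(0,x-65);cv2.imwrite(f"pics/{n}1c.png",cv2.resize(im[y0:y0+130,x0:x0+130],None,fx=3,fy=3))
a,b=[cv2.imread(f"pics/{n}1c.png") for n in("side","top")];cv2.imwrite("pics/d1.png",np.hstack([a,b]))
E
```

```text
t: 2.85
ee_pos: [0.542, 0.3043, 0.0589]
ee_rot: [-3.11, -0.435, -0.003]
force: [0.5, 0.4, -0.1]
finger_gap: 0.0855
t 2.85 p [0.542  0.3043 0.0589] yawx 15.91 z [ 0.0018  0.0016 -1.    ] gap 0.0855 F [ 0.5  0.4 -0.1] T [ 0.02 -0.02  0.  ] q6 1.76
shift [-0.0007  0.0006  0.0019]
```

View pics/d1.png

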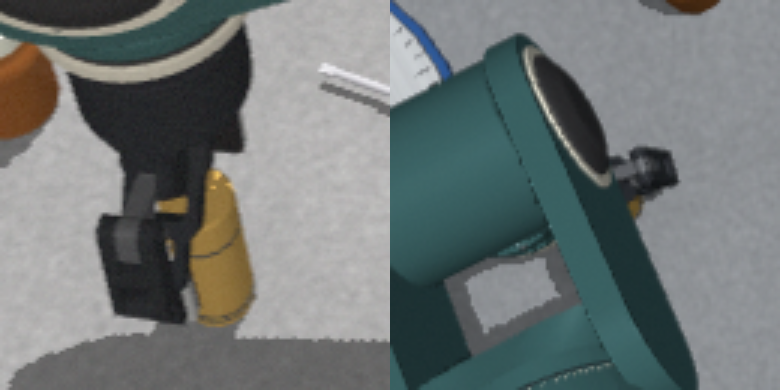

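The side crop shows the near finger in front of the capsule, with the capsule between the fingers. I'll close them.

```bash
python3 -m jog '[[0,0,0,-0.0007,0.0006,0.0015,60],[0,0,0,-0.0007,0.0006,0.0015,100],[0,0,0,-0.0007,0.0006,0.0015,130],[0,0,0,-0.0007,0.0006,0.0015,160],[0,0,0,-0.0007,0.0006,0.0015,255],[0,0,0,-0.0007,0.0006,0.0015,255],[0,0,0,-0.0007,0.0006,0.0015,255],[0,0,0,-0.0007,0.0006,0.0015,255]]' 40
python3 - <<'E'
from h import *
go(.5414,.3035,.057)
im=eyes.snapshot("side")[:,:,::-1]
x,y=(int(v) for v in proj("side",[.5414,.3035,.095])[0])
cv2.imwrite(f"pics/d2.png",cv2.resize(im[y-50:y+70,x-60:x+60],None,fx=4,fy=4))
E
```

```text
t: 3.62
ee_pos: [0.5416, 0.3035, 0.0577]
ee_rot: [-3.11, -0.434, -0.004]
force: [0.3, -0.7, 5.8]
finger_gap: 0.0363
t 3.62 p [0.5416 0.3035 0.0577] yawx 15.90 z [ 0.0024  0.0018 -1.    ] gap 0.0363 F [ 0.3 -0.7  5.8] T [-0.19  0.15 -0.03] q6 1.76
shift [-0.0002 -0.0001  0.0007]
```

View pics/d2.png

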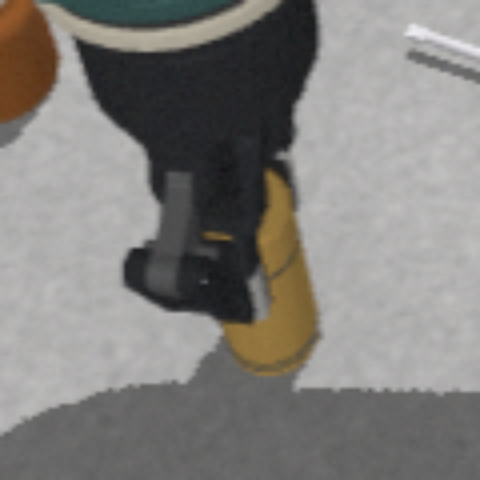

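```bash
python3 -m jog '[[0,0,0,0,0,-0.01,255],[0,0,0,0,0,-0.035,255],[0,0,0,0,0,-0.07,255],[0,0,0,0,0,-0.1,255],[0,0,0,0,0,-0.12,255],[0,0,0,0,0,-0.12,255],[0,0,0,0,0,-0.12,255]]' 40
python3 - <<'E'
from h import *
go(.5642,-.0542,.18)
im=eyes.snapshot("side")[:,:,::-1]
x,y=(int(v) for v in proj("side",[.5414,.3035,.2])[0])
cv2.imwrite(f"pics/d3.png",cv2.resize(im[max(0,y-50):y+100,max(0,x-60):x+60],None,fx=4,fy=4))
E
```

```text
t: 4.25
ee_pos: [0.5415, 0.3034, 0.1787]
ee_rot: [-3.109, -0.434, -0.006]
force: [-0.2, 0.8, -2.6]
finger_gap: 0.0358
t 4.25 p [0.5415 0.3034 0.1787] yawx 15.91 z [ 0.0038  0.0026 -1.    ] gap 0.0358 F [-0.2  0.8 -2.6] T [-0.06  0.05  0.02] q6 1.76
shift [-0.0762  0.3501 -0.0022]
```

View pics/d3.png

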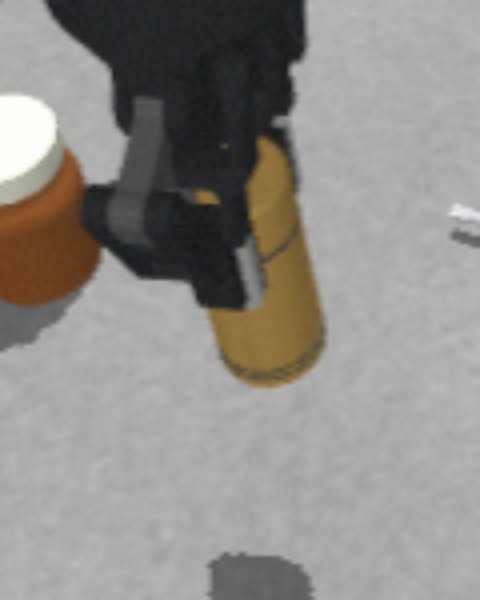

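```bash
cat >> h.py <<'E'
_g=go
def go(x,y,z,yaw=None):
    _g(x,y,z); s=bot.state();R=Ro.from_rotvec(s['ee_rot']);xa=R.apply([1,0,0])
    if yaw is None: yaw=np.degrees(np.arctan2(xa[1],xa[0]))
    T=Ro.from_euler('z',yaw,degrees=True)*Ro.from_euler('x',180,degrees=True)
    print("turn",np.round((R.inv()*T).as_rotvec(),4))
E
python3 -c "
from h import *
go(.5642,-.0542,.18)"
```

```text
t 4.30 p [0.541  0.3032 0.177 ] yawx 15.91 z [ 0.0018  0.0016 -1.    ] gap 0.0359 F [ 0.8 -0.6 -2.5] T [-0.   -0.    0.02] q6 1.76
shift [-0.0757  0.35   -0.0035]
turn [-0.001  -0.0021  0.    ]
```

```bash
python3 -m jog '[[-0.001,-0.002,0,-0.004,0.02,-0.003,255],[-0.001,-0.002,0,-0.011,0.05,-0.003,255],[-0.001,-0.002,0,-0.018,0.085,-0.003,255],[-0.001,-0.002,0,-0.026,0.12,-0.003,255],[-0.001,-0.002,0,-0.0335,0.155,-0.003,255],[-0.001,-0.002,0,-0.041,0.19,-0.003,255],[-0.001,-0.002,0,-0.0485,0.225,-0.003,255],[-0.001,-0.002,0,-0.056,0.26,-0.003,255],[-0.001,-0.002,0,-0.0635,0.295,-0.003,255],[-0.001,-0.002,0,-0.071,0.33,-0.003,255],[-0.001,-0.002,0,-0.0757,0.35,-0.003,255],[-0.001,-0.002,0,-0.0757,0.35,-0.003,255]]' 40
python3 - <<'E'
from h import *
go(.5642,-.0542,.18)
for n,w in(("side",.1),("top",.1)):
    im=eyes.snapshot(n)[:,:,::-1]; cv2.imwrite(f"pics/{n}4.png",im)
    x,y=(int(v) for v in proj(n,[.5642,-.0542,.1])[0])
    y0=max(0,y-65);x0=max(0,x-65);cv2.imwrite(f"pics/{n}4c.png",cv2.resize(im[y0:y0+130,x0:x0+130],None,fx=3,fy=3))
a,b=[cv2.imread(f"pics/{n}4c.png") for n in("side","top")];cv2.imwrite("pics/d4.png",np.hstack([a,b]))
go(.5642,-.0542,.18)
E
```

```text
t: 5.3
ee_pos: [0.5634, -0.0576, 0.1774]
ee_rot: [-3.112, -0.43, 0.004]
force: [0.4, 0.1, -2.3]
finger_gap: 0.036
t 5.30 p [ 0.5634 -0.0576  0.1774] yawx 15.72 z [-2.8e-03 -4.0e-04 -1.0e+00] gap 0.0360 F [ 0.4  0.1 -2.3] T [-0.01  0.02 -0.01] q6 1.15
shift [ 0.0017 -0.0031 -0.0026]
turn [-0.0004  0.0028 -0.    ]
t 5.40 p [ 0.5635 -0.0547  0.1778] yawx 15.81 z [-2.4e-03  6.0e-04 -1.0e+00] gap 0.0364 F [-0.1  0.1 -3. ] T [-0.01  0.    0.03] q6 1.15
shift [ 0.0008 -0.0003 -0.0022]
turn [-0.0013  0.0022 -0.    ]
```

View pics/d4.png

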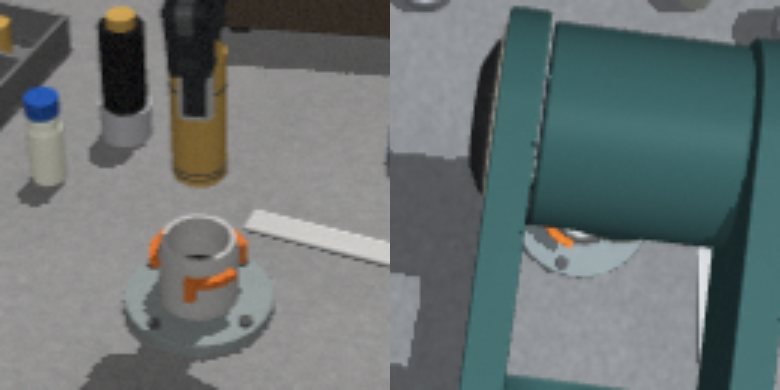

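The side crop shows the capsule upright above the cup mouth: axis at column 200, cup centre at column 199. I'll lower it.

```bash
python3 -m jog '[[-0.001,0.002,0,0.0008,-0.0003,0.015,255],[-0.001,0.002,0,0.0008,-0.0003,0.03,255],[-0.001,0.002,0,0.0008,-0.0003,0.042,255],[-0.001,0.002,0,0.0008,-0.0003,0.05,255],[-0.001,0.002,0,0.0008,-0.0003,0.056,255],[-0.001,0.002,0,0.0008,-0.0003,0.061,255],[-0.001,0.002,0,0.0008,-0.0003,0.066,255],[-0.001,0.002,0,0.0008,-0.0003,0.07,255],[-0.001,0.002,0,0.0008,-0.0003,0.07,255]]' 40
python3 - <<'E'
from h import *
go(.5642,-.0542,.088)
im=eyes.snapshot("side")[:,:,::-1]
x,y=(int(v) for v in proj("side",[.5642,-.0542,.1])[0])
cv2.imwrite(f"pics/d5.png",cv2.resize(im[y-50:y+70,x-60:x+60],None,fx=4,fy=4))
E
```

```text
t: 6.15
ee_pos: [0.5639, -0.0541, 0.1072]
ee_rot: [-3.111, -0.432, 0.001]
force: [-0.7, -0.1, -2.3]
finger_gap: 0.0362
t 6.15 p [ 0.5639 -0.0541  0.1072] yawx 15.81 z [-8.e-04  3.e-04 -1.e+00] gap 0.0362 F [-0.7 -0.1 -2.3] T [-0.02  0.03  0.04] q6 1.15
shift [0.0003 0.0002 0.0192]
turn [-0.0005  0.0007 -0.    ]
```

View pics/d5.png

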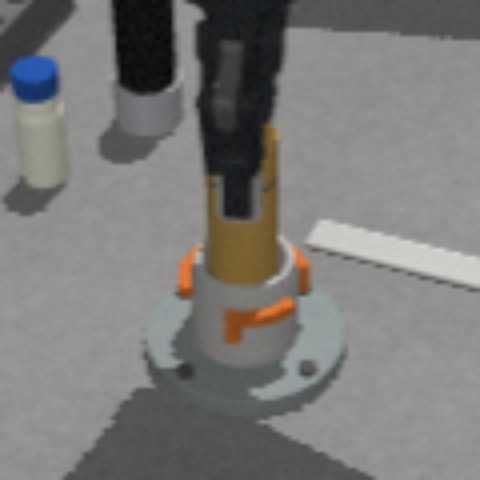

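The capsule is inside the cup with no side force. I'll lower it to the floor.

```bash
python3 -m jog '[[0,0,0,0,0,0.006,255],[0,0,0,0,0,0.012,255],[0,0,0,0,0,0.016,255],[0,0,0,0,0,0.018,255],[0,0,0,0,0,0.019,255],[0,0,0,0,0,0.019,255],[0,0,0,0,0,0.019,255]]' 40
python3 - <<'E'
from h import *
go(.5642,-.0542,.088)
E
```

```text
t: 6.78
ee_pos: [0.5641, -0.0541, 0.0888]
ee_rot: [-3.111, -0.432, 0.0]
force: [-0.1, -0.4, -1.4]
finger_gap: 0.0362
t 6.78 p [ 0.5641 -0.0541  0.0888] yawx 15.81 z [-3.e-04  2.e-04 -1.e+00] gap 0.0362 F [-0.1 -0.4 -1.4] T [0.02 0.03 0.  ] q6 1.15
shift [0.0001 0.0001 0.0008]
turn [-0.0003  0.0002 -0.    ]
```

```bash
python3 -m jog '[[0,0,0,0,0,0.001,255],[0,0,0,0,0,0.002,255],[0,0,0,0,0,0.002,255],[0,0,0,0,0,0.002,255]]' 40
python3 - <<'E'
from h import *
go(.5642,-.0542,.088)
E
```

```text
t: 7.12
ee_pos: [0.5643, -0.0541, 0.0873]
ee_rot: [-3.112, -0.432, -0.001]
force: [-0.2, 0.7, 2.7]
finger_gap: 0.0362
t 7.12 p [ 0.5643 -0.0541  0.0873] yawx 15.81 z [ 4.e-04  1.e-04 -1.e+00] gap 0.0362 F [-0.2  0.7  2.7] T [-0.01  0.06 -0.01] q6 1.15
shift [-0.0001  0.     -0.0007]
turn [ 0.     -0.0004 -0.    ]
```

It has landed. I'll release slowly and rise.

```bash
python3 -m jog '[[0,0,0,0,0,-0.0005,120],[0,0,0,0,0,-0.0005,110],[0,0,0,0,0,-0.0005,90],[0,0,0,0,0,-0.0005,0],[0,0,0,0,0,-0.0005,0],[0,0,0,0,0,-0.0005,0],[0,0,0,0,0,-0.02,0],[0,0,0,0,0,-0.06,0],[0,0,0,0,0,-0.1,0],[0,0,0,0,0,-0.13,0],[0,0,0,0,0,-0.13,0]]' 40
python3 - <<'E'
from h import *
go(.4485,-.2904,.18)
im=eyes.snapshot("side")[:,:,::-1]
x,y=(int(v) for v in proj("side",[.5642,-.0542,.1])[0])
cv2.imwrite(f"pics/d6.png",cv2.resize(im[y-50:y+70,x-60:x+60],None,fx=4,fy=4))
E
```

```text
t: 8.03
ee_pos: [0.5659, -0.0544, 0.2245]
ee_rot: [3.109, 0.432, 0.014]
force: [0.1, -1.1, 0.3]
finger_gap: 0.0851
t 8.03 p [ 0.5659 -0.0544  0.2245] yawx 15.81 z [ 0.009  -0.0011 -1.    ] gap 0.0851 F [ 0.1 -1.1  0.3] T [ 0.02 -0.03 -0.  ] q6 1.15
shift [-0.1777  0.1949  0.0437]
turn [ 0.0035 -0.0084 -0.    ]
```

View pics/d6.png

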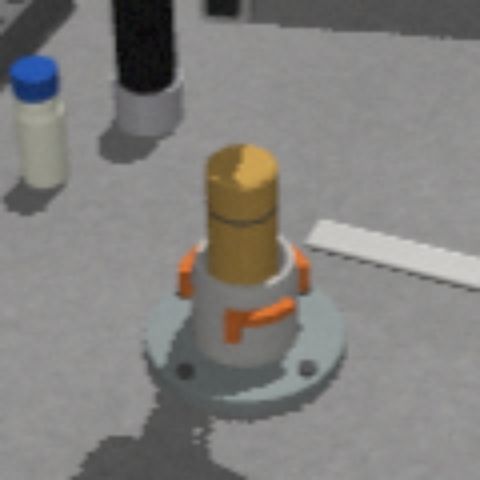

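The capsule stands upright alone in the cup, axis at crop column 243. Now the cover.

```bash
python3 -m jog '[[0.003,-0.008,0,-0.0254,0.0278,0.006,0],[0.003,-0.008,0,-0.0508,0.0557,0.012,0],[0.003,-0.008,0,-0.0762,0.0835,0.018,0],[0.003,-0.008,0,-0.1016,0.1114,0.025,0],[0.003,-0.008,0,-0.127,0.1392,0.031,0],[0.003,-0.008,0,-0.1523,0.1671,0.037,0],[0.003,-0.008,0,-0.17,0.187,0.0437,0],[0.003,-0.008,0,-0.1777,0.1949,0.0437,0],[0.003,-0.008,0,-0.1777,0.1949,0.0437,0],[0.003,-0.008,0,-0.1777,0.1949,0.0437,0]]' 40
python3 - <<'E'
from h import *
go(.4485,-.2904,.063)
E
```

```text
t: 8.92
ee_pos: [0.4476, -0.2901, 0.1763]
ee_rot: [-3.111, -0.43, 0.005]
force: [-0.1, -0.4, -0.1]
finger_gap: 0.0851
t 8.92 p [ 0.4476 -0.2901  0.1763] yawx 15.75 z [-3.1e-03  8.0e-04 -1.0e+00] gap 0.0851 F [-0.1 -0.4 -0.1] T [-0.03 -0.04  0.02] q6 0.67
shift [0.0011 0.0007 0.1133]
turn [-0.0016  0.0027 -0.    ]
```

```bash
python3 -m jog '[[-0.0016,0.0027,0,0.001,0.0005,0.02,0],[-0.0016,0.0027,0,0.001,0.0005,0.045,0],[-0.0016,0.0027,0,0.001,0.0005,0.07,0],[-0.0016,0.0027,0,0.001,0.0005,0.09,0],[-0.0016,0.0027,0,0.001,0.0005,0.105,0],[-0.0016,0.0027,0,0.001,0.0005,0.113,0],[-0.0016,0.0027,0,0.001,0.0005,0.113,0],[-0.0016,0.0027,0,0.001,0.0005,0.113,0]]' 40
python3 - <<'E'
from h import *
go(.4485,-.2904,.063)
im=eyes.snapshot("side")[:,:,::-1]
x,y=(int(v) for v in proj("side",[.4485,-.2904,.06])[0])
cv2.imwrite(f"pics/d7.png",cv2.resize(im[y-60:y+60,x-60:x+60],None,fx=4,fy=4))
E
```

```text
t: 9.58
ee_pos: [0.449, -0.2896, 0.0639]
ee_rot: [-3.112, -0.432, -0.0]
force: [0.2, -0.1, -0.5]
finger_gap: 0.0852
t 9.58 p [ 0.449  -0.2896  0.0639] yawx 15.81 z [ 1.e-04  1.e-04 -1.e+00] gap 0.0852 F [ 0.2 -0.1 -0.5] T [-0.01 -0.01 -0.02] q6 0.67
shift [-0.0007  0.0006  0.0009]
turn [-0.     -0.0001  0.    ]
```

View pics/d7.png

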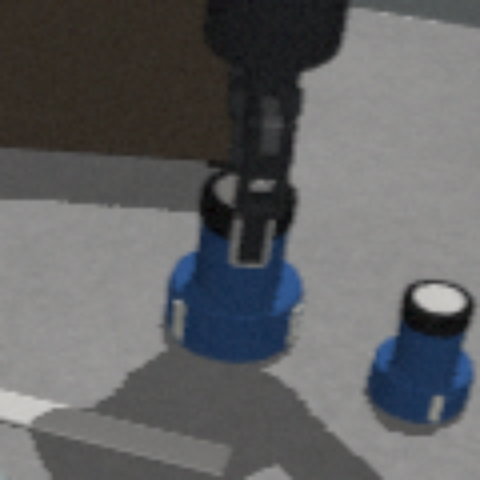

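Run:
```python
from h import *
c=np.array([.4485,-.2904]);x,y=(int(v) for v in proj("side",[.4485,-.2904,.06])[0])
yt=np.array([-.2724,.9622]);t=np.array([.449,-.2896])
for nm,P in (("captop",[*c,.096]),("axis60",[*c,.06]),("fingertip",[*(t+.05*yt),.076]),("rim",[*c,0.034])):
    u=proj("side",P)[0];print(nm,((u-[x-60,y-60])+.5)*4)
```

```text
captop [252.00978425 191.16098689]
axis60 [244.47781068 242.68340856]
fingertip [248.67397696 268.77459736]
rim [239.26019066 278.37450814]
```

The projection predicts the fingertip at (249,269) and I see it at about (250,265), so the hand is centred. Closing.

```bash
python3 -m jog '[[0,0,0,-0.0005,0.0005,0,40],[0,0,0,-0.0005,0.0005,0,60],[0,0,0,-0.0005,0.0005,0,80],[0,0,0,-0.0005,0.0005,0,100],[0,0,0,-0.0005,0.0005,0,255],[0,0,0,-0.0005,0.0005,0,255],[0,0,0,-0.0005,0.0005,0,255],[0,0,0,-0.0005,0.0005,0,255]]' 60
python3 - <<'E'
from h import *
go(.4485,-.2904,.063)
E
```

```text
t: 10.3
ee_pos: [0.4491, -0.2908, 0.0656]
ee_rot: [3.111, 0.431, 0.003]
force: [-2.6, 2.4, 8.4]
finger_gap: 0.0545
t 10.30 p [ 0.4491 -0.2908  0.0656] yawx 15.78 z [ 0.0019 -0.001  -1.    ] gap 0.0545 F [-2.6  2.4  8.4] T [ 0.46  0.34 -0.03] q6 0.67
shift [-0.0005 -0.0005  0.0026]
turn [ 0.0015 -0.0016 -0.    ]
```

```bash
python3 -m jog '[[0.0015,-0.0016,0,-0.0005,-0.0005,-0.01,255],[0.0015,-0.0016,0,-0.0005,-0.0005,-0.04,255],[0.0015,-0.0016,0,-0.0005,-0.0005,-0.075,255],[0.0015,-0.0016,0,-0.0005,-0.0005,-0.11,255],[0.0015,-0.0016,0,-0.0005,-0.0005,-0.14,255],[0.0015,-0.0016,0,-0.0005,-0.0005,-0.16,255],[0.0015,-0.0016,0,-0.0005,-0.0005,-0.165,255],[0.0015,-0.0016,0,-0.0005,-0.0005,-0.165,255],[0.0015,-0.0016,0,-0.0005,-0.0005,-0.165,255]]' 60
python3 - <<'E'
from h import *
go(.5642,-.0542,.23,35.3)
for n in("side","top"):
    im=eyes.snapshot(n)[:,:,::-1];cv2.imwrite(f"pics/{n}8.png",im)
    x,y=(int(v) for v in proj(n,[.4485,-.2904,.2])[0])
    y0=max(0,y-60);x0=max(0,min(x-60,520))
    print(x0,y0);cv2.imwrite(f"pics/{n}8c.png",cv2.resize(im[y0:y0+120,x0:x0+120],None,fx=3,fy=3))
a,b=[cv2.imread(f"pics/{n}8c.png") for n in("side","top")];cv2.imwrite("pics/d8.png",np.hstack([a,b]))
E
```

```text
t: 11.05
ee_pos: [0.4479, -0.2901, 0.2293]
ee_rot: [-3.111, -0.431, 0.001]
force: [0.2, 0.3, -3.5]
finger_gap: 0.0544
t 11.05 p [ 0.4479 -0.2901  0.2293] yawx 15.78 z [-1.e-03  7.e-04 -1.e+00] gap 0.0544 F [ 0.2  0.3 -3.5] T [-0.    0.04  0.01] q6 0.67
shift [ 0.1761 -0.1953 -0.0006]
turn [-0.0011  0.0006 -0.3406]
353 28
406 171
```

View pics/d8.png

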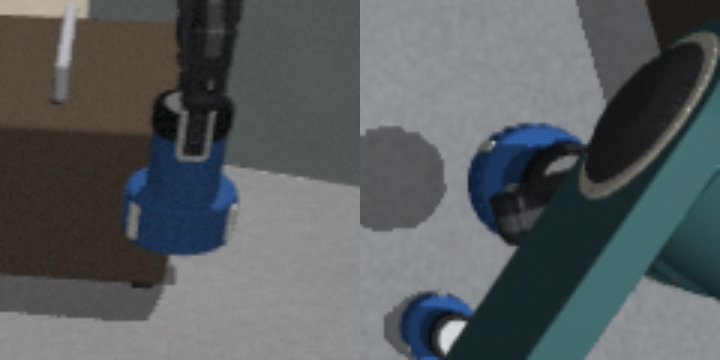

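The cover is held upright, with its skirt spanning columns 123–238 in the side crop. I'll check its centring against the TCP.

Run:
```python
from h import *
im=cv2.imread("pics/side8.png").astype(int)
B,G,R=im[...,0],im[...,1],im[...,2]
m=((B-R>35)&(B>60)).astype(np.uint8); m[:28]=0;m[150:]=0;m[:,:353]=0;m[:,470:]=0
n,l,st,_=cv2.connectedComponentsWithStats(m);k=1+st[1:,4].argmax();m=l==k
print(st[k])
a=np.linspace(0,2*np.pi,120)
def sil(cx,cy,zr):
    out=np.zeros(m.shape,np.uint8)
    for r,z0,z1 in((.041,0,.034),(.026,.034,.078)):
        P=[[cx+r*np.cos(t),cy+r*np.sin(t),zr+z] for t in a for z in(z0,z1)]
        cv2.fillConvexPoly(out,cv2.convexHull(np.round(proj("side",P)).astype(np.int32)),1)
    return out
for z in(.160,.162,.164,.166):
    o=sil(.4479,-.2901,z);ys,xs=np.nonzero(o);print(z,xs.min(),xs.max(),ys.min(),ys.max())
ys,xs=np.nonzero(m);print("obs",xs.min(),xs.max(),ys.min(),ys.max())
# per-row extents in skirt (exact)
for zc in (.164,):
  o=sil(.4479,-.2901,zc)
  for y in range(88,112,3):
    r=np.nonzero(o[y])[0];q=np.nonzero(m[y])[0];print(y,r.min(),r.max(),q.min() if len(q) else None,q.max() if len(q) else None)
```

```text
[ 394   73   38   40 1003]
0.16 393 433 66 114
0.162 393 433 66 113
0.164 393 433 65 113
0.166 393 433 64 112
obs 394 431 73 112
88 395 432 395 429
91 394 433 395 431
94 394 433 395 431
97 393 432 394 428
100 393 431 394 427
103 393 431 399 427
106 394 430 399 426
109 398 428 400 426
```

The cover sits within about 1 px (2 mm) of the tool axis. Moving over the pot with the +19.5° turn.

```bash
python3 -m jog '[[-0.001,0.0006,-0.03,0.0176,-0.0195,-0.003,255],[-0.001,0.0006,-0.07,0.039,-0.0434,-0.006,255],[-0.001,0.0006,-0.11,0.0604,-0.067,-0.006,255],[-0.001,0.0006,-0.15,0.0817,-0.0907,-0.006,255],[-0.001,0.0006,-0.19,0.103,-0.1144,-0.006,255],[-0.001,0.0006,-0.23,0.1244,-0.138,-0.006,255],[-0.001,0.0006,-0.27,0.1457,-0.1617,-0.006,255],[-0.001,0.0006,-0.31,0.167,-0.185,-0.006,255],[-0.001,0.0006,-0.34,0.1765,-0.1953,-0.006,255],[-0.001,0.0006,-0.34,0.1765,-0.1953,-0.006,255],[-0.001,0.0006,-0.34,0.1765,-0.1953,-0.006,255]]' 60
python3 - <<'E'
from h import *
for n in("side","top"):
    im=eyes.snapshot(n)[:,:,::-1];cv2.imwrite(f"pics/{n}9.png",im)
    x,y=(int(v) for v in proj(n,[.5642,-.0542,.12])[0])
    y0=max(0,y-60);x0=max(0,min(x-60,520))
    print(x0,y0);cv2.imwrite(f"pics/{n}9c.png",cv2.resize(im[y0:y0+120,x0:x0+120],None,fx=3,fy=3))
a,b=[cv2.imread(f"pics/{n}9c.png") for n in("side","top")];cv2.imwrite("pics/d9.png",np.hstack([a,b]))
go(.5646,-.0542,.17,35.3)
E
```

```text
t: 12.07
ee_pos: [0.5642, -0.0536, 0.2333]
ee_rot: [-2.992, -0.953, 0.005]
force: [-0.7, -0.3, -2.5]
finger_gap: 0.0542
262 106
284 117
t 12.17 p [ 0.564  -0.0546  0.2339] yawx 35.21 z [-2.4e-03  8.0e-04 -1.0e+00] gap 0.0543 F [ 0.   0.1 -1.3] T [ 0.08  0.07 -0.02] q6 0.81
shift [0.0008 0.0001 0.0639]
turn [-0.0021  0.0015 -0.0015]
```

View pics/d9.png

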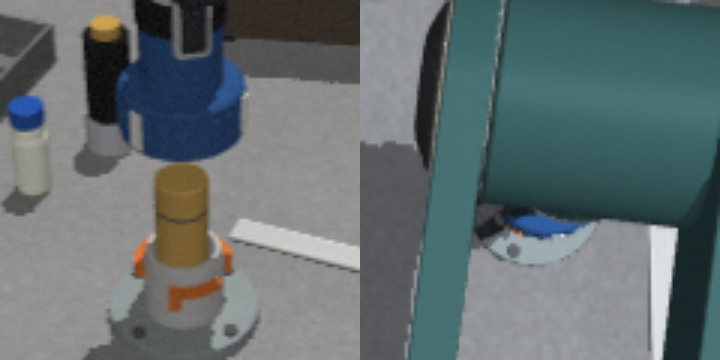

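```bash
python3 - <<'E'
from h import *
for a in (49,59,69,79,89,169,179,189,199):
    r=np.radians(a);P=[[.564+.0412*np.cos(r),-.0546+.0412*np.sin(r),.168+z] for z in(.004,.03)]
    print(a,((proj("side",P)-[262,106])*3).round(0).tolist())
E
python3 -m jog '[[-0.002,0.0015,-0.0015,0.0008,0.0001,0.008,255],[-0.002,0.0015,-0.0015,0.0008,0.0001,0.018,255],[-0.002,0.0015,-0.0015,0.0008,0.0001,0.028,255],[-0.002,0.0015,-0.0015,0.0008,0.0001,0.036,255],[-0.002,0.0015,-0.0015,0.0008,0.0001,0.042,255],[-0.002,0.0015,-0.0015,0.0008,0.0001,0.042,255],[-0.002,0.0015,-0.0015,0.0008,0.0001,0.042,255]]' 60
python3 - <<'E'
from h import *
go(.5646,-.0542,.14,35.3)
E
```

```text
49 [[124.0, 133.0], [122.0, 99.0]]
59 [[129.0, 139.0], [127.0, 104.0]]
69 [[136.0, 144.0], [135.0, 109.0]]
79 [[145.0, 148.0], [144.0, 113.0]]
89 [[155.0, 151.0], [154.0, 116.0]]
169 [[237.0, 137.0], [238.0, 102.0]]
179 [[242.0, 131.0], [243.0, 96.0]]
189 [[245.0, 125.0], [246.0, 90.0]]
199 [[247.0, 118.0], [248.0, 84.0]]
t: 12.75
ee_pos: [0.5645, -0.0543, 0.1916]
ee_rot: [-2.994, -0.952, 0.001]
force: [-0.1, -0.1, -2.4]
finger_gap: 0.0543
t 12.75 p [ 0.5645 -0.0543  0.1916] yawx 35.29 z [-7.e-04  1.e-04 -1.e+00] gap 0.0543 F [-0.1 -0.1 -2.4] T [-0.02 -0.04 -0.  ] q6 0.81
shift [0.0002 0.     0.0516]
turn [-0.0004  0.0005 -0.0002]
```

The mark reads about 69–70°, as wanted. Continuing down over the capsule.

```bash
python3 -m jog '[[0,0,0,0.0002,0,0.01,255],[0,0,0,0.0002,0,0.02,255],[0,0,0,0.0002,0,0.028,255],[0,0,0,0.0002,0,0.036,255],[0,0,0,0.0002,0,0.044,255],[0,0,0,0.0002,0,0.052,255],[0,0,0,0.0002,0,0.058,255],[0,0,0,0.0002,0,0.062,255],[0,0,0,0.0002,0,0.062,255],[0,0,0,0.0002,0,0.062,255]]' 60
python3 - <<'E'
from h import *
go(.5646,-.0542,.116,35.3)
im=eyes.snapshot("side")[:,:,::-1]
x,y=(int(v) for v in proj("side",[.5642,-.0542,.1])[0])
cv2.imwrite(f"pics/d10.png",cv2.resize(im[y-50:y+70,x-60:x+60],None,fx=4,fy=4))
E
```

```text
t: 13.58
ee_pos: [0.5647, -0.0541, 0.1296]
ee_rot: [-2.993, -0.952, 0.001]
force: [0.1, 0.3, -2.6]
finger_gap: 0.0542
t 13.58 p [ 0.5647 -0.0541  0.1296] yawx 35.29 z [-7.e-04  1.e-04 -1.e+00] gap 0.0542 F [ 0.1  0.3 -2.6] T [0.01 0.   0.01] q6 0.81
shift [-0.0001  0.      0.0136]
turn [-0.0005  0.0005 -0.0001]
```

View pics/d10.png

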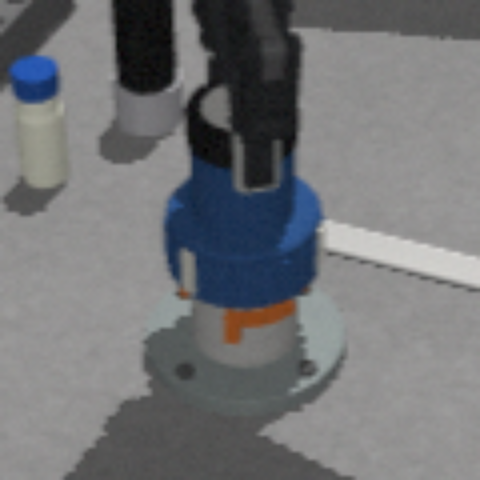

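The skirt is over the neck, free of contact and centred. Easing down past the collar.

```bash
python3 -m jog '[[0,0,0,0,0,0.003,255],[0,0,0,0,0,0.006,255],[0,0,0,0,0,0.009,255],[0,0,0,0,0,0.012,255],[0,0,0,0,0,0.0145,255],[0,0,0,0,0,0.0145,255],[0,0,0,0,0,0.0145,255]]' 60
python3 - <<'E'
from h import *
go(.5646,-.0542,.1116,35.3)
E
```

```text
t: 14.22
ee_pos: [0.5647, -0.0542, 0.1152]
ee_rot: [-2.994, -0.952, 0.001]
force: [0.8, -0.3, -3.0]
finger_gap: 0.0542
t 14.22 p [ 0.5647 -0.0542  0.1152] yawx 35.29 z [-6.e-04  1.e-04 -1.e+00] gap 0.0542 F [ 0.8 -0.3 -3. ] T [-0.04  0.03 -0.03] q6 0.81
shift [-0.0001 -0.0001  0.0036]
turn [-0.0004  0.0004 -0.0002]
```

```bash
python3 -m jog '[[0,0,0,0,0,0.002,255],[0,0,0,0,0,0.004,255],[0,0,0,0,0,0.006,255],[0,0,0,0,0,0.006,255]]' 60
python3 - <<'E'
from h import *
go(.5646,-.0542,.1016,35.3)
E
```

```text
t: 14.55
ee_pos: [0.5648, -0.0542, 0.1092]
ee_rot: [-2.994, -0.952, 0.0]
force: [1.3, -0.9, 1.1]
finger_gap: 0.0542
t 14.55 p [ 0.5648 -0.0542  0.1092] yawx 35.29 z [-1.e-04 -0.e+00 -1.e+00] gap 0.0542 F [ 1.3 -0.9  1.1] T [-0.11 -0.17  0.05] q6 0.81
shift [-0.0002 -0.0002  0.0076]
turn [-0.0001  0.0001 -0.0002]
```

The cover passed the collar top and met the capsule (force rose by about 4 N). Pressing down to rim ≈ 35.5 mm.

```bash
python3 -m jog '[[0,0,0,0,0,0.002,255],[0,0,0,0,0,0.004,255],[0,0,0,0,0,0.006,255],[0,0,0,0,0,0.008,255],[0,0,0,0,0,0.008,255],[0,0,0,0,0,0.008,255]]' 60
python3 - <<'E'
from h import *
go(.5646,-.0542,.1016,35.3)
im=eyes.snapshot("side")[:,:,::-1]
x,y=(int(v) for v in proj("side",[.5642,-.0542,.1])[0])
cv2.imwrite(f"pics/d11.png",cv2.resize(im[y-50:y+70,x-60:x+60],None,fx=4,fy=4))
E
```

```text
t: 15.05
ee_pos: [0.5651, -0.0542, 0.1015]
ee_rot: [2.994, 0.952, 0.001]
force: [-0.2, 0.2, 6.7]
finger_gap: 0.0543
t 15.05 p [ 0.5651 -0.0542  0.1015] yawx 35.29 z [ 6.e-04 -0.e+00 -1.e+00] gap 0.0543 F [-0.2  0.2  6.7] T [-0.01  0.12 -0.  ] q6 0.81
shift [-0.0004 -0.0003 -0.0001]
turn [ 0.0004 -0.0004 -0.0002]
```

View pics/d11.png

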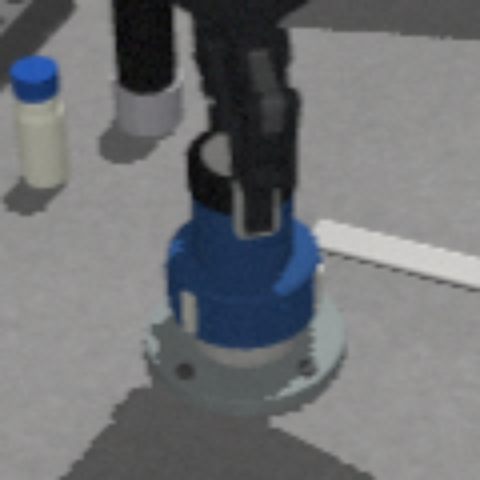

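The pressing force (about 9.2 N) suggests the floor is only about 7.5 mm down, so my rim estimate may be 3 mm low. I'll press on to feel for the neck.

```bash
python3 -m jog '[[0,0,0,-0.0003,-0.0002,0.001,255],[0,0,0,-0.0003,-0.0002,0.0025,255],[0,0,0,-0.0003,-0.0002,0.0025,255]]' 60;python3 -m jog '[[0,0,0,0,0,0.001,255],[0,0,0,0,0,0.001,255]]' 60; python3 -m jog '[[0,0,0,0,0,0.001,255],[0,0,0,0,0,0.001,255]]' 60
python3 - <<'E'
from h import *
go(.5646,-.0542,.1016,35.3)
E
```

```text
t: 15.35
ee_pos: [0.5651, -0.0542, 0.0996]
ee_rot: [2.993, 0.952, 0.002]
force: [-1.9, 0.1, 8.4]
finger_gap: 0.0546
t: 15.52
ee_pos: [0.5653, -0.0542, 0.0995]
ee_rot: [2.993, 0.952, 0.004]
force: [-2.9, 0.9, 10.9]
finger_gap: 0.0545
t: 15.68
ee_pos: [0.5656, -0.0541, 0.0996]
ee_rot: [2.993, 0.952, 0.005]
force: [-4.9, 0.5, 13.1]
finger_gap: 0.0543
t 15.68 p [ 0.5656 -0.0541  0.0996] yawx 35.29 z [ 0.0034 -0.     -1.    ] gap 0.0543 F [-4.9  0.5 13.1] T [0.23 0.84 0.03] q6 0.81
shift [-0.0008 -0.0005 -0.002 ]
turn [ 0.002  -0.0027 -0.0001]
```

It landed on the neck at TCP 0.0996, so the rim offset of 65.6 mm was right. Backing up about 1.2 mm to level it, then twisting clockwise (+ about tool z).

```bash
python3 -m jog '[[0.002,-0.0027,0,-0.0008,-0.0004,-0.0012,255],[0.002,-0.0027,0,-0.0008,-0.0004,-0.0012,255],[0.002,-0.0027,0.05,-0.0008,-0.0004,-0.0012,255],[0.002,-0.0027,0.10,-0.0008,-0.0004,-0.0012,255],[0.002,-0.0027,0.15,-0.0008,-0.0004,-0.0012,255],[0.002,-0.0027,0.15,-0.0008,-0.0004,-0.0012,255]]' 60
python3 - <<'E'
from h import *
go(.5646,-.0542,.1006,35.3-53)
E
```

```text
t: 16.18
ee_pos: [0.5651, -0.0543, 0.1014]
ee_rot: [3.058, 0.72, 0.002]
force: [-0.6, 0.0, 6.9]
finger_gap: 0.0544
t 16.18 p [ 0.5651 -0.0543  0.1014] yawx 26.51 z [ 1.3e-03  1.0e-04 -1.0e+00] gap 0.0544 F [-0.6  0.   6.9] T [-0.02 -0.08 -0.06] q6 0.97
shift [-0.0004 -0.0003  0.0007]
turn [-0.     -0.0013  0.7716]
```

```bash
python3 -m jog '[[0,-0.001,0.08,-0.0003,-0.0002,0.0005,255],[0,-0.001,0.16,-0.0003,-0.0002,0.0005,255],[0,-0.001,0.24,-0.0003,-0.0002,0.0005,255],[0,-0.001,0.32,-0.0003,-0.0002,0.0005,255],[0,-0.001,0.40,-0.0003,-0.0002,0.0005,255],[0,-0.001,0.48,-0.0003,-0.0002,0.0005,255],[0,-0.001,0.52,-0.0003,-0.0002,0.0005,255],[0,-0.001,0.52,-0.0003,-0.0002,0.0005,255]]' 60
python3 - <<'E'
from h import *
go(.5646,-.0542,.1006,35.3-53)
im=eyes.snapshot("side")[:,:,::-1]
x,y=(int(v) for v in proj("side",[.5642,-.0542,.1])[0])
cv2.imwrite(f"pics/d12.png",cv2.resize(im[y-50:y+70,x-60:x+60],None,fx=4,fy=4))
E
```

```text
t: 16.85
ee_pos: [0.5651, -0.0543, 0.1014]
ee_rot: [3.14, -0.095, 0.002]
force: [-0.1, 0.8, 8.1]
finger_gap: 0.0543
t 16.85 p [ 0.5651 -0.0543  0.1014] yawx -3.46 z [ 1.4e-03 -2.0e-04 -1.0e+00] gap 0.0543 F [-0.1  0.8  8.1] T [-0.    0.02 -0.05] q6 1.49
shift [-0.0005 -0.0001  0.0008]
turn [-1.000e-04 -1.500e-03  2.486e-01]
```

View pics/d12.png

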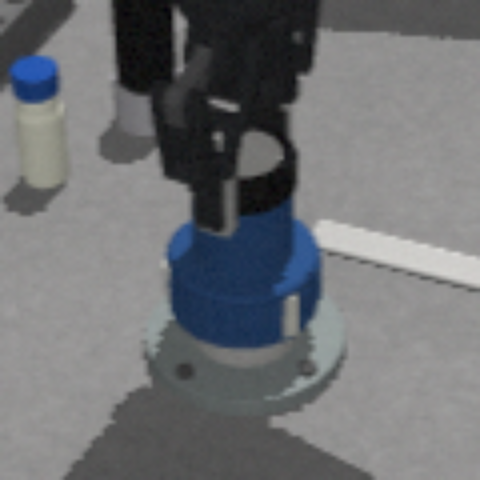

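The cover turns with the gripper: the next mark is now at column 292. Continuing to about 55°.

```bash
python3 -m jog '[[0,-0.0015,0.07,-0.0004,-0.0001,0.0005,255],[0,-0.0015,0.14,-0.0004,-0.0001,0.0005,255],[0,-0.0015,0.21,-0.0004,-0.0001,0.0005,255],[0,-0.0015,0.28,-0.0004,-0.0001,0.0005,255],[0,-0.0015,0.29,-0.0004,-0.0001,0.0005,255],[0,-0.0015,0.29,-0.0004,-0.0001,0.0005,255]]' 60
python3 - <<'E'
from h import *
go(.5646,-.0542,.1036,35.3-53)
im=eyes.snapshot("side")[:,:,::-1]
cv2.imwrite("pics/side13.png",im)
x,y=(int(v) for v in proj("side",[.5642,-.0542,.1])[0])
print(x,y)
cv2.imwrite(f"pics/d13.png",cv2.resize(im[y-50:y+70,x-60:x+60],None,fx=4,fy=4))
for a in (69-38.7,69-54.5):
  for k in(0,120,240):
    r=np.radians(a+k);P=[[.5646+.0412*np.cos(r),-.0542+.0412*np.sin(r),.0355+z] for z in(.004,.03)]
    print(round(a+k),((proj("side",P)-[x-60,y-50])*4).round(0).tolist())
E
```

```text
t: 17.4
ee_pos: [0.5651, -0.0542, 0.1015]
ee_rot: [-3.094, 0.546, -0.002]
force: [0.1, 0.3, 6.6]
finger_gap: 0.0546
t 17.40 p [ 0.5651 -0.0542  0.1015] yawx -20.01 z [ 1.2e-03 -1.0e-04 -1.0e+00] gap 0.0546 F [0.1 0.3 6.6] T [-0.02  0.01  0.  ] q6 1.78
shift [-0.0005  0.0001 -0.0021]
turn [-0.0003 -0.0012 -0.0404]
322 174
30 [[168.0, 298.0], [165.0, 261.0]]
150 [[293.0, 332.0], [293.0, 294.0]]
270 [[273.0, 245.0], [273.0, 208.0]]
14 [[168.0, 284.0], [166.0, 247.0]]
134 [[274.0, 339.0], [274.0, 302.0]]
254 [[291.0, 251.0], [291.0, 214.0]]
```

View pics/d13.png

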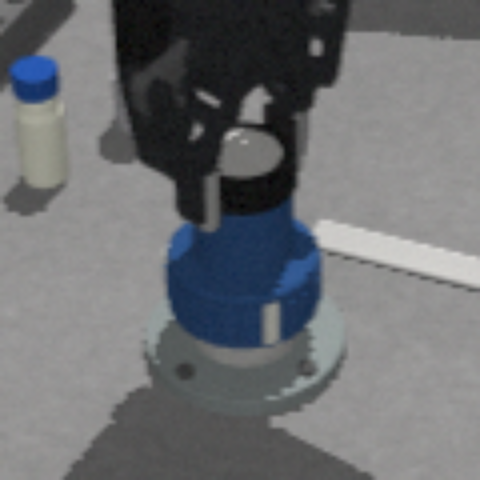

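The mark is at column 272, expected 274 for 134°, so it has turned about 55°. Easing up while still gripping, to see whether the lock holds.

```bash
python3 -m jog '[[0,-0.001,0,-0.0004,0,-0.001,255],[0,-0.001,0,-0.0004,0,-0.0022,255],[0,-0.001,0,-0.0004,0,-0.003,255],[0,-0.001,0,-0.0004,0,-0.0035,255],[0,-0.001,0,-0.0004,0,-0.0035,255]]' 60
python3 - <<'E'
from h import *
go(.5646,-.0542,.1036,35.3-55.3)
E
```

```text
t: 17.87
ee_pos: [0.5646, -0.054, 0.1037]
ee_rot: [-3.094, 0.545, 0.001]
force: [7.9, 0.0, -10.1]
finger_gap: 0.0544
t 17.87 p [ 0.5646 -0.054   0.1037] yawx -19.97 z [-3.e-04  5.e-04 -1.e+00] gap 0.0544 F [  7.9   0.  -10.1] T [-0.17 -1.08 -0.04] q6 1.78
shift [0.0001 0.0002 0.0001]
turn [-0.0004  0.0004  0.0006]
```

It's held: it stops at TCP 0.1037 (rim 38 mm), resisting with 10 N. I'll relax, open slowly and retreat straight up.

```bash
python3 -m jog '[[0,0,0,0,0,0.0002,255],[0,0,0,0,0,0.0002,255],[0,0,0,0,0,0.0002,90],[0,0,0,0,0,0.0002,70],[0,0,0,0,0,0.0002,50],[0,0,0,0,0,0,0],[0,0,0,0,0,0,0],[0,0,0,0,0,0,0],[0,0,0,0,0,0,0]]' 30
python3 - <<'E'
from h import *
go(.5646,-.0542,.25)
E
```

```text
t: 18.62
ee_pos: [0.5646, -0.054, 0.1037]
ee_rot: [-3.094, 0.545, 0.001]
force: [0.1, 0.0, 0.6]
finger_gap: 0.0855
t 18.62 p [ 0.5646 -0.054   0.1037] yawx -19.97 z [-3.e-04  5.e-04 -1.e+00] gap 0.0855 F [0.1 0.  0.6] T [-0.06  0.01 -0.04] q6 1.78
shift [ 0.000e+00  1.000e-04 -1.463e-01]
turn [-0.0003  0.0005 -0.    ]
```

```bash
python3 -m jog '[[0,0,0,0,0,-0.01,0],[0,0,0,0,0,-0.03,0],[0,0,0,0,0,-0.06,0],[0,0,0,0,0,-0.095,0],[0,0,0,0,0,-0.13,0],[0,0,0,-0.04,0,-0.15,0],[0,0,0,-0.08,0,-0.15,0],[0,0,0,-0.12,0,-0.15,0],[0,0,0,-0.16,0,-0.15,0],[0,0,0,-0.16,0,-0.15,0],[0,0,0,-0.16,0,-0.15,0]]' 30
python3 - <<'E'
from h import *
go(.5646,-.0542,.25)
for n in("side","top"):
    im=eyes.snapshot(n)[:,:,::-1];cv2.imwrite(f"pics/{n}14.png",im)
    x,y=(int(v) for v in proj(n,[.5642,-.0542,.08])[0])
    print(x,y);cv2.imwrite(f"pics/{n}14c.png",cv2.resize(im[y-50:y+50,x-50:x+50],None,fx=4,fy=4,interpolation=cv2.INTER_CUBIC))
a,b=[cv2.imread(f"pics/{n}14c.png") for n in("side","top")];cv2.imwrite("pics/d14.png",np.hstack([a,b]))
x,y=(int(v) for v in proj("side",[.5642,-.0542,.08])[0])
for z in (.134,.141): print(z,((proj("side",[.5642,-.0542,z])-[x-50,y-50])*4).round())
E
```

```text
t: 19.53
ee_pos: [0.4132, 0.001, 0.2556]
ee_rot: [-3.093, 0.543, -0.006]
force: [0.6, -0.6, 0.9]
finger_gap: 0.0856
t 19.53 p [0.4132 0.001  0.2556] yawx -19.91 z [ 3.7e-03  2.0e-04 -1.0e+00] gap 0.0856 F [ 0.6 -0.6  0.9] T [-0.01  0.06 -0.01] q6 1.86
shift [0.1611 0.0004 0.0062]
turn [-0.0015 -0.0034  0.    ]
323 182
343 179
0.134 [[199. 116.]]
0.141 [[199. 104.]]
```

View pics/d14.png

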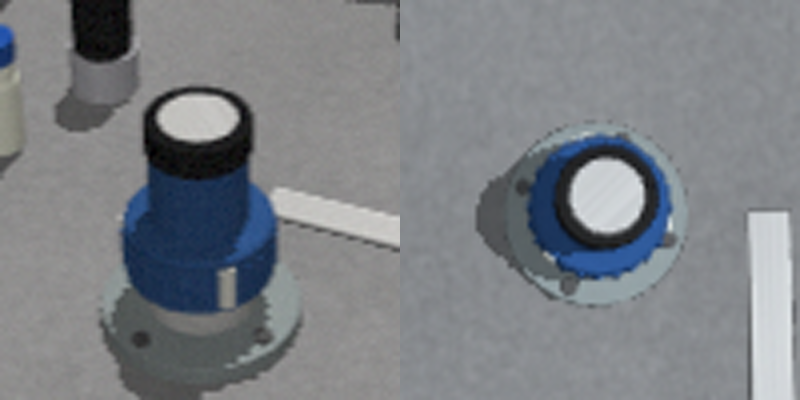

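View pics/side14.png

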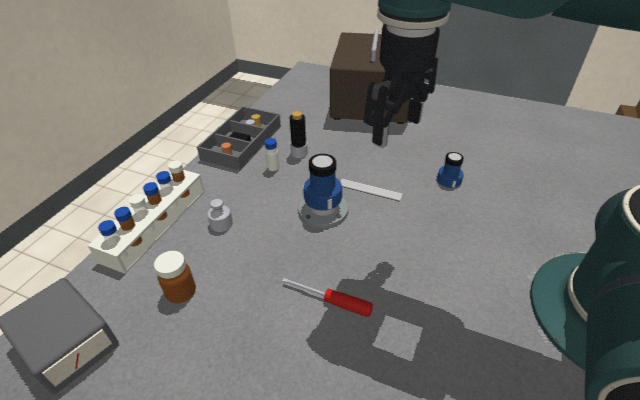

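The cover's top disc is at crop (199,117). The prediction is (199,116) for a locked rim at 38 mm and (199,104) if it were unlocked. The mark is still at about 134°, and the bystanders are where they were. Signing off.

```bash
python3 -c "
from workcell import bot
bot.sign_off(); print(bot.state()['t'])"
```

```text
the job is handed in; nothing more can be done
the job is handed in; nothing more can be done
```

The capsule is packed and the blue cover is locked over it. I handed the job in at about 19.6 s of the 72 s allowed.

- **Done:** I stood the brass capsule upright in the cup and checked it there before fitting the cover. I then put the larger blue cover over it, with the lugs turned to the middle of the gaps (about 69°). I pressed it until I felt it land on the neck, backed off to about 36 mm and twisted it about 55° clockwise.
- **Lock checks:** With the cover still gripped, an upward pull of about 10 N stopped at a rim height of 38 mm. After release, its top disc is within 1 px of where a locked cover should be; an unlocked one would show about 12 px away. The white mark is at about the expected angle.
- **Bystanders:** All look unmoved in the last side picture, and the gripper is clear of everything.
- **One disagreement:** On the way down, the spring force suggested the rim was about 3 mm higher than my estimate. Landing on the neck at the expected height showed the estimate was right.

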